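# Eject a stamped plate from its nest and lay it in the finished tray

### The arm

A 6-joint arm with a two-finger parallel gripper is mounted at the origin on the work surface. World frame = base frame: x ahead of the robot, y to its left, z up, the work surface at z = 0. Lengths are in m, angles in rad, forces in N, time in s.
With the tool pointing down it reaches from about 0.35 to 0.925 m from the base axis. Payload 6.4 kg.
Tool frame: the origin (TCP) lies at the very end of the fingers, on their centre line; the grasp point (between the pads) lies 19 mm behind it; z points along the fingers, y is the line along which they close (so a half turn about z gives the same grasp; the last joint's range is limited). The gripper opens to 85 mm and grips with 20 to 120 N. Pads are 22 mm wide; open, the fingers measure 114 mm over their backs; the gripper's body (76 mm by 85 mm) begins 54 mm behind the grasp point. The pads swing forward as they close: fully open they stand 13 mm farther back than shut.
Start: joints at [-1.323, 0.245, 1.558, -0, 1.339, -0.174], TCP at [0.266, -0.593, 0.231] pointing down, gripper open.
Joint ranges: [-3.13, 3.13], [-1.02, 2.26], [0.13, 2.54], [-0.95, 4.09], [0.21, 2.88], [-2.74, 2.74]. Speed limits (rad/s): [2.57, 2.57, 3.14, 3.14, 3.14, 3.14].

### API

Orientations are given as [roll, pitch, yaw] about the fixed x, y, z axes, in that order (R = Rz(yaw) Ry(pitch) Rx(roll)).
In Python, from station import arm gives the robot as it stands.
- The arm moves only by the shell command python3 -m pendant 'ROWS' [OPENING] [FORCE]. ROWS is JSON, a list of rows, each a list of 6 numbers: the shift along the world's x, y, z in m, then the turn, a rotation vector about the world's x, y, z in rad. In form: [[tx, ty, tz, wx, wy, wz], ...]. A call has 1 to 5 rows; each row shifts and turns the commanded pose from where the row before left it; what a row does not reach is not made up. A row lasts 1/10 s, in which the tool goes at most 50 mm and 8.59 degrees, less where a joint would pass 70% of its speed; a pose out of reach is approached as far as the arm can. A call with a gripper value outside its range is refused whole. OPENING is the opening, from 0 (shut) to 1 (fully open), set as the call begins (- or left out, the last holds). The fingers move at their own pace and stop on an object; FORCE is the grip in N (left out, the last holds). Time passes only in rows, so rows that do not move let the fingers close. It gives the time, the measured TCP pose, the force, the opening and the grip force at its end, in the units of the state.
- arm.get_state(): the state, without advancing time (a new reading comes with each control period).
- arm.grab_frame(name): name is "scene" or "top"; returns a dict with "pixels" (480x640x3 uint8, red, green, blue), "fx", "fy", "cx", "cy" (pixels), "extrinsics" (4x4, takes a point from world to camera coordinates). Camera axes: x right, y up, looking along -z (the intrinsics and any distortion apply to the point x, -y, -z); pixel columns grow to the right and rows downward; lengths in m; the calibration is good to about 2 mm. A picture is of the moment at which its call begins. There is no depth.
- arm.job_done(): hands the job in; it is judged then, once.
The state is a dict: "t": time; "joint_positions": joint angles; "qd": joint speeds; "joint_torque": joint torques, N m; "tcp_pos": TCP position; "orientation": TCP orientation; "ft_force": force on the tool from outside, world axes, zero at the start; "wrist_torque": the same for the moment, N m; "opening": finger opening in m; "grip_force": force on a finger pad.
Only numpy, scipy, OpenCV 4.12 (cv2) and the standard library are available. Lean on these libraries where they do the work, as an engineer would, in place of code of your own. Each camera call takes 0.05 s, during which the arm holds its last target. There are 200 camera calls.

### The job

Unload the stamped plate from the work nest: swing the blue clamp fully open off the plate, press the red ejector pedal right down so the plate's end tips up out of its pocket, then take the plate by its raised end and lay it flat, face up, in the empty blue tray. Lower it into the tray in the gripper rather than dropping it, leave the clamp open, and leave the foil roll, cleaner bottle and brass die standing where they are.

Things in the scene. Friction and masses are not known exactly. Their poses are not given: they have to be found in the camera images.
- nest: Work nest fixed to the bench: aluminium base (x -100 to 150, y -75 to 50, 10 mm thick) carrying a dark pocket block, 122 (x) x 69 (y) mm, top 42 mm above the bench. Origin on the bench under the pocket's centre; x along the pocket towards the pedal, z up. Pocket 102 x 49, 8 mm deep, floor at 34 mm: the plate lies flush in it and cannot be gripped until tipped.
- plate_center (a point): Centre of the loose aluminium plate, 100 (x) x 46 (y) x 8 (z) mm, 0.1 kg, face with brass stripes and a blue dot. x along its length, at the start along nest +x; z out of its face. With the pedal right down it stays tipped about 0.3 rad, its +x end nearly 30 mm higher: grip that end across its long edges, above the 42 mm high pocket walls.
- ejector (a joint): Ejector rocker, hinged across the nest at x = 56 mm, height 28 mm. 0: at rest; 0.38 rad: pedal right down on its stop, the tongue under the plate raised. Stiff pivot, stays where it is left; 3 to 6 N on the pedal. The plate cannot tip while the clamp lies over it.
- pedal_top (a point): Centre of the top face of the red ejector pedal, 44 x 42 mm, at nest x = 122 mm, 55 mm above the bench at rest; it goes down about 27 mm (the pedal is rigid with the rocker and tilts with it).
- clamp (a joint): Swing clamp, turning level about point clamp_pivot. 0: arm along the nest's +y, over the plate; it grows counter-clockwise seen from above, towards the nest's -x; -0.3 and 1.7 rad are its stops. About 1.57 is fully open, the arm lying beside the pocket. Starts between -0.25 and 0.25. Stiff, stays where it is left, about 2 N at the knob.
- clamp_knob (a point): Mid-height of the black upright knob on the clamp's blue arm (arm 18 wide, 10 thick, underside 1.5 mm above the plate): cylinder 20 mm diameter, 36 mm tall, foot at 53.5 and top at 89.5 mm above the bench; 54 mm from the clamp's pivot axis.
- clamp_pivot (a point): The clamp's vertical pivot axis, at nest x = -30, y = -50 mm.
- blue_tray_in (a point): Centre of the inner floor of the empty blue tray, where the plate goes. Fixed to the bench; outside 190 (x) x 150 (y) x 30 (z) mm, walls and floor 4 mm; axes along its sides, z up. It may stand to the left or the right of the nest.
- red_tray_in (a point): Centre of the inner floor of the red scrap tray, same size, with two scrap plates lying in it. Not for this plate. It stands on the other side.
- foil_center (a point): Centre of the standing foil roll, 56 mm diameter gold roll on a cardboard core, 100 mm tall, loose on the bench near the nest.
- cleaner_center (a point): Centre of the standing amber cleaner bottle, 50 mm diameter, 125 mm tall, loose on the bench near the nest.
- die_center (a point): Centre of the brass stamping die, 44 x 44 x 30 mm with a 24 mm diameter steel shank on top, 70 mm tall in all, loose on the bench near the nest.
There are look-alikes about, which are no part of the job. There is more than one size of the part that bears plate_center; the job needs the smaller.

How it is judged:
On the way, in this order (a step that is already met when the one before it is completed fails the run):
1. the clamp is swung open (over 1.2 rad) with the plate still lying in its pocket (value of joint clamp above 1.2 rad and angle between plate_center's own z axis and vertical below 0.06 rad and value of joint ejector below 0.1 rad), for 0.2 s.
2. the ejector pedal is pressed down (over 0.3 rad) and has tipped the plate up (over 0.2 rad) in its pocket, nothing holding the plate (value of joint ejector above 0.3 rad and angle between plate_center's own z axis and vertical above 0.2 rad and height (world z) of plate_center below 0.08 m and contact force between the fingers and plate below 0.1 N), for 0.2 s.
3. the plate is lifted out of the nest in the gripper (height (world z) of plate_center above 0.085 m and contact force between the fingers and plate above 0.5 N), for 0.1 s.
4. the plate, still in the gripper, is lowered into the blue tray (x of plate_center in the frame of blue_tray_in between -0.085 and 0.085 m and y of plate_center in the frame of blue_tray_in between -0.065 and 0.065 m and z of plate_center in the frame of blue_tray_in below 0.03 m and contact force between the fingers and plate above 0.5 N), for 0.05 s.
At the end, for the whole second after the job is handed in: The plate lies flat (within 0.08 rad) and face up on the floor of the blue tray, inside its walls, its centre within 10 mm of the floor's height; the clamp is still open (over 1.2 rad); the foil roll, bottle and die stand upright within 20 mm of where they were (x of plate_center in the frame of blue_tray_in between -0.085 and 0.085 m and y of plate_center in the frame of blue_tray_in between -0.065 and 0.065 m and z of plate_center in the frame of blue_tray_in below 0.01 m and angle between plate_center's own z axis and vertical below 0.08 rad and value of joint clamp above 1.2 rad and distance of each of foil_center, cleaner_center, die_center from where it was at the start of the episode below 0.02 m and angle between each of foil_center, cleaner_center, die_center's own z axis and vertical below 0.15 rad); the robot touches nothing.
It fails at once if the foil roll is pushed more than 20 mm or tipped (distance of foil_center from where it was at the start of the episode above 0.02 m or angle between foil_center's own z axis and vertical above 0.25 rad).
It fails at once if the cleaner bottle is pushed more than 20 mm or tipped (distance of cleaner_center from where it was at the start of the episode above 0.02 m or angle between cleaner_center's own z axis and vertical above 0.25 rad).
It fails at once if the brass die is pushed more than 20 mm or tipped (distance of die_center from where it was at the start of the episode above 0.02 m or angle between die_center's own z axis and vertical above 0.25 rad).
It also fails if it takes over 64 s, if anything falls off the work surface, if the arm or the gripper's body presses on something with over 40 N, if the wrist force passes 120 N, or if a joint passes its speed limit or range.

## Working session

There is one attempt and no reset: what is moved stays moved. The work goes in short steps, Python scripts to look and compute and a shell command to move; the robot and the scene stay as the last step left them, time stands still between calls to the robot, and variables do not carry over. Pictures are saved under pics/ and viewed, at most 10 in all, crops included, and the job is handed in when it is done.

```bash
ls; mkdir -p pics
cat > h.py <<'E'
import numpy as np, cv2
from station import arm
def grab(n,save=None):
    f=arm.grab_frame(n)
    if save: cv2.imwrite(f'pics/{save}.png',f['pixels'][:,:,::-1])
    return f
def ray(f,u,v):
    E=np.array(f['extrinsics']);R,t=E[:3,:3],E[:3,3]
    d=np.array([(u-f['cx'])/f['fx'],-(v-f['cy'])/f['fy'],-1.])
    return -R.T@t, R.T@d
def onz(f,u,v,z):
    c,d=ray(f,u,v); return c+d*(z-c[2])/d[2]
def proj(f,p):
    E=np.array(f['extrinsics']);q=E[:3,:3]@np.array(p)+E[:3,3]
    return f['cx']+f['fx']*q[0]/-q[2], f['cy']-f['fy']*q[1]/-q[2]
E
python3 - <<'E'
from h import *
for n in ('scene','top'):
    f=grab(n,n); print(n,[k for k in f],f['fx'],f['cx'],f['cy'],ray(f,320,240))
print(arm.get_state())
E
```

```text
pics
scene ['pixels', 'fx', 'fy', 'cx', 'cy', 'extrinsics'] 534.8318468090587 313.7919782187696 241.91156600476 (array([ 1.27269622, -0.19233983,  0.98437873]), array([-0.63702185,  0.16701522, -0.7526331 ]))
top ['pixels', 'fx', 'fy', 'cx', 'cy', 'extrinsics'] 621.0261094676808 320.19958102476465 243.85543907549985 (array([0.31096772, 0.0203676 , 1.54677156]), array([ 0.15114858, -0.02134351, -0.98830016]))
{'t': 0.1, 'joint_positions': array([-1.32311621e+00,  2.45754650e-01,  1.55887660e+00, -9.65677643e-06,
        1.33873102e+00, -1.74099991e-01]), 'qd': array([-0.00016426, -0.00280789, -0.00151617, -0.00225636, -0.00076401,
       -0.000101  ]), 'joint_torque': array([ 1.07971377e-03, -4.30671573e+01, -3.27128112e+01, -1.19361534e-04,
        2.86873867e-03, -1.04884123e-05]), 'tcp_pos': array([ 0.26597861, -0.59253947,  0.2302922 ]), 'orientation': array([-3.13984816e+00, -2.97284981e-04,  4.21782077e-01]), 'ft_force': array([ 0.07051632, -0.22732899,  0.58887681]), 'wrist_torque': array([-0.00412747, -0.02910376,  0.03903142]), 'grip_force': 0.0, 'opening': 0.0854551963318746}
```

View pics/top.png

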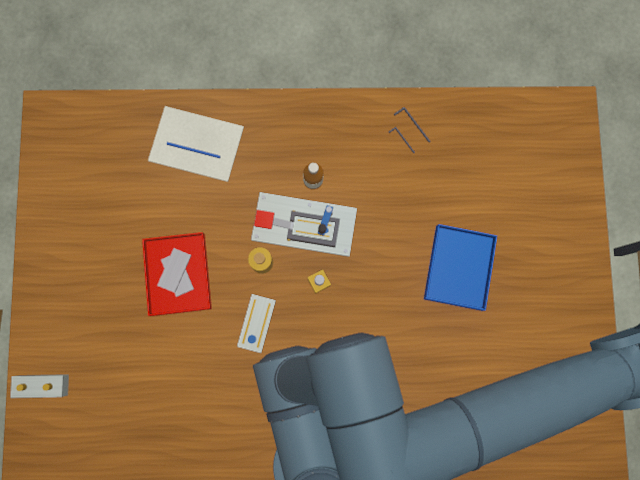

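View pics/scene.png

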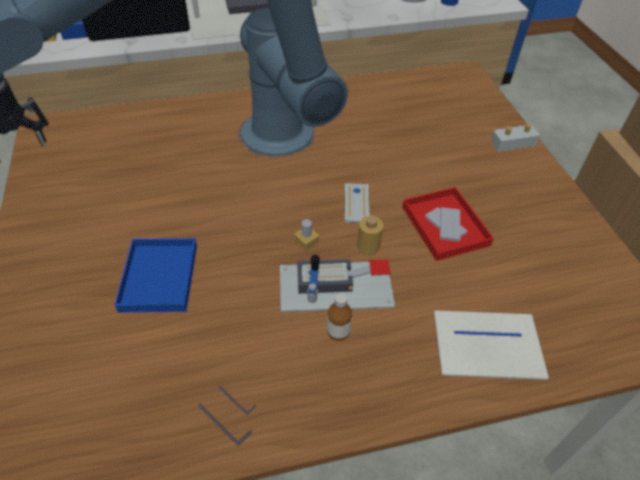

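The top view shows the nest at about (305,224), with its pedal on the left at (264,219) and the clamp pivot at (327,211) and knob at (323,229). The empty blue tray is at (460,267). The red tray at (177,274) holds two scrap plates.

There are two dotted, striped plates: one in the nest pocket at (314,228), partly under the clamp, and one loose on the bench at (256,323). The pocket plate should be the smaller one and the one in the job. I'll measure both and confirm with a crop.

```bash
cat > m.py <<'E'
from h import *
f=grab('top'); im=f['pixels']; hsv=cv2.cvtColor(im,cv2.COLOR_RGB2HSV); H,S,V=cv2.split(hsv)
def reg(m,u,v,r=70):
    mm=np.zeros_like(m,dtype=np.uint8); s=np.s_[v-r:v+r,u-r:u+r]; mm[s]=m[s]
    cs,_=cv2.findContours(mm,cv2.RETR_EXTERNAL,cv2.CHAIN_APPROX_NONE)
    return cs
def rect(c,z):
    p=np.array([onz(f,*q,z)[:2] for q in c.reshape(-1,2)+0.0],np.float32)
    (cx,cy),(w,h),a=cv2.minAreaRect(p); b=cv2.boxPoints(((cx,cy),(w,h),a))
    e=max([b[1]-b[0],b[2]-b[1]],key=np.linalg.norm)
    return np.round([cx,cy,max(w,h),min(w,h),np.arctan2(e[1],e[0])],4)
big=lambda cs:max(cs,key=cv2.contourArea)
white=((S<60)&(V>130)).astype(np.uint8); red=((S>150)&((H<6)|(H>174))&(V>100)).astype(np.uint8)
blue=((H>100)&(H<130)&(S>120)).astype(np.uint8); dark=((V<110)&(S<110)).astype(np.uint8)
gold=((H>18)&(H<32)&(S>110)&(V>120)).astype(np.uint8)
basec=np.vstack([c for c in reg(white|red,305,224,62) if cv2.contourArea(c)>300])
print('base',rect(cv2.convexHull(basec),.01))
print('pedal',rect(big(reg(red,264,219,20)),.055))
print('block',rect(big(reg(dark,314,229,32)),.042))
print('tray',rect(big(reg(blue,460,267,60)),.03))
print('loose',rect(big(reg(white|gold,256,323,35)),.008))
print('clampblue',rect(big(reg(blue,326,218,25)),.058))
for n,u,v,z in (('foil',260,258,.1),('cleaner cap',313,168,.125),('die',319,280,.07),('pivot',327,212,.06),('knob top',323,229,.0895)):
    print(n,onz(f,u,v,z).round(3))
cv2.imwrite('pics/crop1.png',cv2.resize(im[150:360,220:380,::-1],None,fx=4,fy=4,interpolation=cv2.INTER_CUBIC)[:600] if 0 else cv2.resize(im[155:355,225:375,::-1],None,fx=3,fy=3,interpolation=cv2.INTER_CUBIC))
E
python3 m.py
```

```text
base [0.5879 0.0273 0.2501 0.1258 1.3942]
pedal [0.5922 0.1252 0.0421 0.0394 1.3915]
block [0.5686 0.0058 0.1173 0.0701 1.3961]
tray [ 0.4722 -0.358   0.1907  0.1528 -0.2085]
loose [ 0.3424  0.1474  0.1337  0.0623 -0.2739]
clampblue [ 0.5938 -0.0268  0.0346  0.0154 -0.332 ]
foil [0.491 0.13  0.1  ]
cleaner cap [0.7   0.004 0.125]
die [ 0.44  -0.008  0.07 ]
pivot [ 0.607 -0.03   0.06 ]
knob top [ 0.56  -0.019  0.089]
```

View pics/crop1.png

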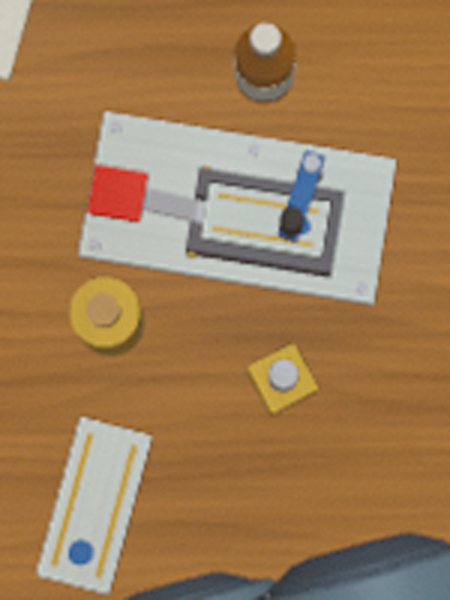

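The crop confirms it. The loose plate measures 134 x 62 mm, so it is the larger look-alike. The plate in the pocket under the clamp is the smaller one. Base, pedal and block fits agree on nest origin ≈ (0.5705, 0.005) and yaw 1.394. The knob is at ≈ (0.560, -0.019), which puts the clamp near -0.08 rad. I'll move above the knob now.

```bash
R='[0.0196,0.0383,-0.003,0,0,-0.045]'
python3 -m pendant '[[0.0196,0.0383,-0.003,0,0,-0.045],[0.0196,0.0383,-0.003,0,0,-0.045],[0.0196,0.0383,-0.003,0,0,-0.045],[0.0196,0.0383,-0.003,0,0,-0.045],[0.0196,0.0383,-0.003,0,0,-0.045]]' 0.6 30
python3 -m pendant '[[0.0196,0.0383,-0.003,0,0,-0.045],[0.0196,0.0383,-0.003,0,0,-0.045],[0.0196,0.0383,-0.003,0,0,-0.045],[0.0196,0.0383,-0.003,0,0,-0.045],[0.0196,0.0383,-0.003,0,0,-0.045]]'
python3 -m pendant '[[0.0196,0.0383,-0.003,0,0,-0.045],[0.0196,0.0383,-0.003,0,0,-0.045],[0.0196,0.0383,-0.003,0,0,-0.045],[0.0196,0.0383,-0.003,0,0,-0.045],[0,0,0,0,0,0]]'
python3 -m pendant '[[0.0196,0.0383,0,0,0,0],[0,0,0,0,0,0],[0,0,0,0,0,0]]'
```

```text
t: 0.65
tcp_pos: [0.3645, -0.3998, 0.2159]
orientation: [-3.141, 0.0, 0.195]
ft_force: [-0.3, 0.9, -0.1]
opening: 0.0512
grip_force: 0.0
t: 1.15
tcp_pos: [0.4625, -0.2083, 0.2011]
orientation: [-3.142, -0.0, -0.03]
ft_force: [-0.4, -1.0, 0.3]
opening: 0.0513
grip_force: 0.0
t: 1.65
tcp_pos: [0.5413, -0.0528, 0.1886]
orientation: [-3.14, 0.001, -0.203]
ft_force: [-0.1, -1.2, 0.3]
opening: 0.0515
grip_force: 0.0
t: 1.95
tcp_pos: [0.5599, -0.0185, 0.189]
orientation: [3.141, 0.001, -0.207]
ft_force: [-0.2, 0.2, 0.8]
opening: 0.0515
grip_force: 0.0
```

Run:
```python
from h import *
im=cv2.imread('pics/scene.png'); f=grab('scene')
for n in('top',):
    t=cv2.imread('pics/top.png'); g=grab('top')
for i,F,(u0,u1,v0,v1) in ((im,f,(300,330,245,285)),(t,g,(315,332,215,240))):
    c=i[v0:v1,u0:u1].max(2); m=(c<60); ys,xs=np.nonzero(m)
    print(len(xs),xs.min()+u0,xs.max()+u0,ys.min()+v0,ys.max()+v0,xs.mean()+u0,ys.mean()+v0)
    print([onz(F,xs.mean()+u0,ys.mean()+v0,z)[:2].round(4) for z in(.0715,.0895)])
for p in ([.56,-.019,.0895],[.56,-.019,.0535]): print(proj(f,p),proj(g,p))
```

```text
101 311 319 255 269 314.6237623762376 261.94059405940595
[array([ 0.5595, -0.0163]), array([ 0.5735, -0.0197])]
10 319 324 229 233 320.9 231.3
[array([ 0.5578, -0.014 ]), array([ 0.5548, -0.0136])]
(np.float64(313.52040572916763), np.float64(257.1246875704838)) (np.float64(323.1508760969726), np.float64(229.09942491331174))
(np.float64(313.39931686054035), np.float64(267.43861113597035)) (np.float64(322.79185178538114), np.float64(231.59169937145847))
```

The two views agree on the knob at ≈ (0.5595, -0.017), so I'll lower over it and grip.

```bash
python3 -m pendant '[[0,0.002,-0.03,0,0,0],[0,0,-0.03,0,0,0],[0,0,-0.03,0,0,0],[0,0,-0.025,0,0,0],[0,0,-0.013,0,0,0]]'
python3 -m pendant '[[0,0,0,0,0,0],[0,0,0,0,0,0],[0,0,0,0,0,0],[0,0,0,0,0,0],[0,0,0,0,0,0]]' 0.1 25
python3 -m pendant '[[0,0,0,0,0,0],[0,0,0,0,0,0]]'
```

```text
t: 2.55
tcp_pos: [0.5582, -0.0174, 0.0589]
orientation: [3.142, 0.004, -0.21]
ft_force: [0.3, 0.4, -0.5]
opening: 0.0513
grip_force: 0.0
t: 3.05
tcp_pos: [0.561, -0.0171, 0.0626]
orientation: [3.141, -0.002, -0.208]
ft_force: [-0.8, -3.3, 3.8]
opening: 0.019
grip_force: 25.4
t: 3.25
tcp_pos: [0.5611, -0.017, 0.0626]
orientation: [3.141, -0.002, -0.208]
ft_force: [-1.4, -2.8, 6.8]
opening: 0.0193
grip_force: 25.7
```

Run:
```python
import numpy as np
a=2.848+np.linspace(0,1.65,13); p=.054*np.c_[np.cos(a),np.sin(a)]; print(np.diff(p,axis=0).round(4).tolist())
```

```text
[[-0.0017, -0.0072], [-0.0006, -0.0074], [0.0004, -0.0074], [0.0014, -0.0073], [0.0024, -0.007], [0.0033, -0.0066], [0.0042, -0.0061], [0.005, -0.0055], [0.0057, -0.0048], [0.0063, -0.0039], [0.0068, -0.003], [0.0071, -0.0021]]
```

```bash
python3 -m pendant '[[-0.0017,-0.0072,0.001,0,0,0.1375],[-0.0006,-0.0074,0.001,0,0,0.1375],[0.0004,-0.0074,0,0,0,0.1375],[0,0,0,0,0,0]]'
python3 -m pendant '[[0.0014,-0.0073,0,0,0,0.1375],[0.0024,-0.007,0,0,0,0.1375],[0.0033,-0.0066,0,0,0,0.1375],[0.0042,-0.0061,0,0,0,0.1375],[0,0,0,0,0,0]]'
```

```text
t: 3.65
tcp_pos: [0.5582, -0.0395, 0.0627]
orientation: [3.141, -0.0, 0.205]
ft_force: [0.5, -5.3, -3.6]
opening: 0.019
grip_force: 25.3
t: 4.15
tcp_pos: [0.5681, -0.0673, 0.0627]
orientation: [-3.14, 0.005, 0.756]
ft_force: [-7.7, -9.7, 1.7]
opening: 0.0191
grip_force: 25.8
```

```bash
python3 -m pendant '[[0.004,-0.0065,0,0,0,0.1375],[0.0055,-0.0055,0,0,0,0.1375],[0.0063,-0.0044,0,0,0,0.1375],[0.0068,-0.0033,0,0,0,0.1375],[0.0071,-0.0021,0,0,0,0.1375]]'
python3 -m pendant '[[0,0,0,0,0,0],[0,0,0,0,0,0]]'
```

```text
t: 4.65
tcp_pos: [0.5988, -0.0889, 0.0627]
orientation: [-3.14, 0.003, 1.446]
ft_force: [-1.5, -9.4, -2.4]
opening: 0.019
grip_force: 25.4
t: 4.85
tcp_pos: [0.5991, -0.089, 0.0628]
orientation: [-3.142, 0.003, 1.441]
ft_force: [-0.0, -10.2, -3.6]
opening: 0.0188
grip_force: 25.4
```

```bash
python3 -m pendant '[[0.004,-0.0008,0,0,0,0.05],[0,0,0,0,0,0],[0,0,0,0,0,0]]'
python3 -m pendant '[[0,0,0,0,0,0],[0,0,0,0,0,0],[0,0,0.005,0,0,0],[0,0,0.03,0,0,0],[0,0,0.035,0,0,0]]' 0.5
python3 -m pendant '[[0,0,0,0,0,-0.06],[0,0.036,0,0,0,0],[-0.003,0.036,0,0,0,0],[-0.004,0.036,0,0,0,0],[-0.003,0.036,0,0,0,0]]' 0
python3 -m pendant '[[0,0.036,0,0,0,0],[0,0.034,0,0,0,0],[0,0,0,0,0,0],[0,0,0,0,0,0]]'
python3 - <<'E'
from h import *
f=grab('top'); im=f['pixels']; cv2.imwrite('pics/crop2.png',cv2.resize(im[155:305,235:375,::-1],None,fx=4,fy=4,interpolation=cv2.INTER_CUBIC))
E
```

```text
t: 5.15
tcp_pos: [0.6024, -0.0898, 0.0627]
orientation: [-3.14, 0.003, 1.492]
ft_force: [-2.6, -9.4, -1.1]
opening: 0.019
grip_force: 25.6
t: 5.65
tcp_pos: [0.6022, -0.0872, 0.1329]
orientation: [-3.138, -0.001, 1.492]
ft_force: [-0.0, -0.3, 0.5]
opening: 0.0427
grip_force: 0.0
t: 6.15
tcp_pos: [0.5931, 0.0577, 0.1339]
orientation: [3.141, -0.001, 1.432]
ft_force: [0.2, -0.8, -0.4]
opening: -0.0005
grip_force: 0.0
t: 6.55
tcp_pos: [0.5932, 0.1268, 0.1337]
orientation: [3.141, -0.0, 1.434]
ft_force: [0.0, 0.3, 0.4]
opening: 0.0002
grip_force: 0.0
```

View pics/crop2.png

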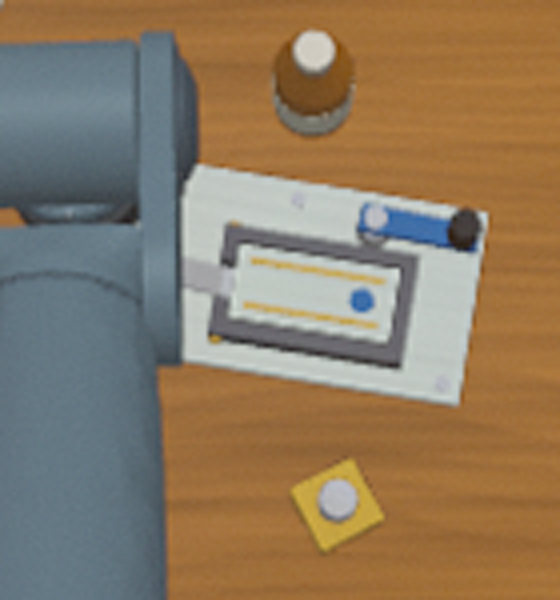

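The clamp is now open beside the pocket (knob at crop pixel 465,228), and the plate still lies flat with its blue dot at (362,300). Next I'll press the pedal.

```bash
python3 -m pendant '[[0,0,-0.03,0,0,0],[0,0,-0.03,0,0,0],[0,0,-0.015,0,0,0],[0,0,-0.005,0,0,0],[0,0,-0.005,0,0,0]]'
python3 -m pendant '[[0,0.001,-0.005,0,0,0],[0,0.001,-0.005,0,0,0],[0,0.001,-0.004,0,0,0],[0,0,0,0,0,0]]'
```

```text
t: 7.1
tcp_pos: [0.5937, 0.1257, 0.0491]
orientation: [3.142, -0.001, 1.431]
ft_force: [-2.9, 2.7, 4.4]
opening: -0.0003
grip_force: 2.1
t: 7.5
tcp_pos: [0.5941, 0.1288, 0.0344]
orientation: [3.139, -0.0, 1.432]
ft_force: [-0.2, 1.2, 1.1]
opening: -0.0004
grip_force: 0.4
```

```bash
python3 -m pendant '[[0,0.001,-0.003,0,0,0],[0,0.001,-0.003,0,0,0],[0,0,0,0,0,0]]'
python3 -m pendant '[[0,0,-0.002,0,0,0],[0,0,-0.002,0,0,0],[0,0,0,0,0,0]]'
```

```text
t: 7.8
tcp_pos: [0.5945, 0.1301, 0.0304]
orientation: [3.14, 0.001, 1.432]
ft_force: [-4.5, -3.2, 13.9]
opening: 0.0001
grip_force: 5.6
t: 8.1
tcp_pos: [0.5949, 0.13, 0.0297]
orientation: [3.141, 0.002, 1.433]
ft_force: [-15.8, -3.9, 34.4]
opening: -0.0
grip_force: 15.0
```

```bash
python3 -m pendant '[[0,0,0.005,0,0,0],[0,0,0.02,0,0,0],[0,0,0.035,0,0,0],[0,0,0.045,0,0,0],[0,0,0.03,0,0,0]]' -
python3 -m pendant '[[0,0.03,0.02,0,0,0],[0,0.04,0,0,0,0],[0,0.04,0,0,0,0],[0,0.03,0,0,0,0],[0,0,0,0,0,0]]' 0.75
python3 - <<'E'
from h import *
f=grab('scene'); g=grab('top')
a=cv2.resize(f['pixels'][225:345,265:415,::-1],None,fx=4,fy=4,interpolation=cv2.INTER_CUBIC)[:300*2]
b=cv2.resize(g['pixels'][190:270,240:370,::-1],None,fx=4,fy=4,interpolation=cv2.INTER_CUBIC)
b=cv2.resize(b,(600,369)); a=a
cv2.imwrite('pics/c3.png',a); cv2.imwrite('pics/c4.png',b)
E
```

```text
t: 8.6
tcp_pos: [0.5937, 0.1308, 0.1617]
orientation: [3.14, -0.0, 1.432]
ft_force: [-0.2, 0.3, -0.2]
opening: -0.0
grip_force: 0.0
t: 9.1
tcp_pos: [0.5922, 0.2739, 0.1784]
orientation: [-3.141, -0.0, 1.436]
ft_force: [-0.7, 0.2, -0.8]
opening: 0.0636
grip_force: 0.0
```

View pics/c3.png

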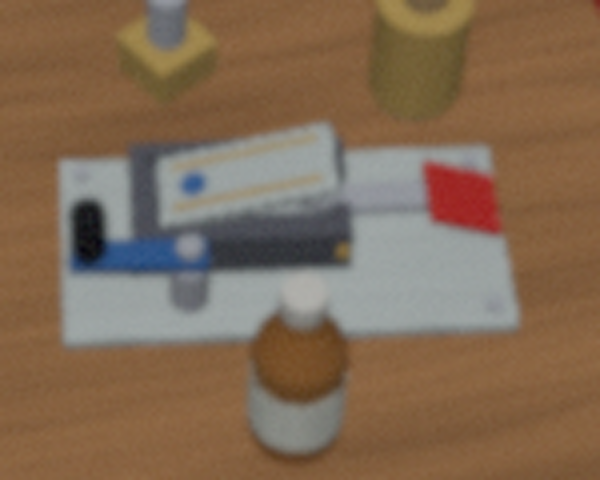

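View pics/c4.png

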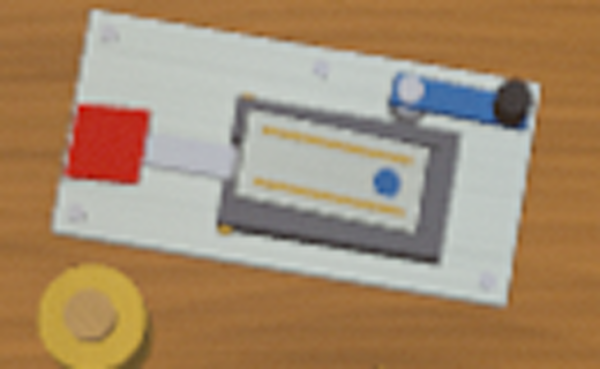

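The clamp is open. The plate's +x end is raised on the tongue (edge near 335,125–185 in the scene crop) and the pedal is down. I'll tilt the tool 0.3 rad so it is square to the plate and approach the raised end.

```bash
python3 -m pendant '[[-0.003,-0.037,0,0,0,-0.042],[-0.003,-0.037,0,0.098,-0.018,0],[-0.003,-0.037,0,0.098,-0.018,0],[-0.003,-0.037,0,0.098,-0.018,0],[-0.003,-0.037,0,0,0,0]]' 0.8
python3 -m pendant '[[-0.003,-0.037,-0.01,0,0,0],[-0.002,-0.037,-0.02,0,0,0],[0,0,-0.02,0,0,0],[0,0,0,0,0,0],[0,0,0,0,0,0]]'
python3 - <<'E'
from h import *
from scipy.spatial.transform import Rotation as R
s=arm.get_state(); M=R.from_euler('xyz',s['orientation']).as_matrix(); print('z',M[:,2],'y',M[:,1])
nx=np.array([.176,.984]);ny=np.array([-.984,.176])
t=np.array([*(np.array([.5705,.0052])+.0315*nx),.0508]); print('to go',t-s['tcp_pos'])
want=np.array([*(np.sin(.3)*nx),-np.cos(.3)]); print('want z',want,'y',ny, 'turn',np.cross(M[:,2],want))
E
```

```text
t: 9.7
tcp_pos: [0.5768, 0.0817, 0.1783]
orientation: [-3.14, -0.3, 1.385]
ft_force: [0.7, -0.6, -0.0]
opening: 0.0685
grip_force: 0.0
t: 10.2
tcp_pos: [0.5728, 0.0113, 0.1292]
orientation: [-3.141, -0.299, 1.388]
ft_force: [0.2, 0.1, 1.6]
opening: 0.0682
grip_force: 0.0
z [ 0.05260399  0.28991372 -0.95560601] y [ 9.83452611e-01 -1.81163689e-01 -8.24932318e-04]
to go [ 0.00328062  0.02485559 -0.0783772 ]
want z [ 0.05201156  0.29079188 -0.95533649] y [-0.984  0.176] turn [0.00091731 0.00055195 0.00021795]
```

```bash
python3 -m pendant '[[0.0007,0.005,-0.018,0,0,0],[0.0007,0.005,-0.018,0,0,0],[0.0007,0.005,-0.018,0,0,0],[0.0006,0.005,-0.016,0,0,0],[0.0006,0.0048,-0.0084,0,0,0]]'
python3 -m pendant '[[0,0,0,0,0,0],[0,0,0,0,0,0]]'
python3 - <<'E'
from h import *
f=grab('scene')
cv2.imwrite('pics/c5.png',cv2.resize(f['pixels'][200:320,265:415,::-1],None,fx=4,fy=4,interpolation=cv2.INTER_CUBIC))
E
```

```text
t: 10.7
tcp_pos: [0.5765, 0.0375, 0.0508]
orientation: [3.141, -0.299, 1.391]
ft_force: [0.4, -0.7, 0.4]
opening: 0.0686
grip_force: 0.0
t: 10.9
tcp_pos: [0.5772, 0.0368, 0.052]
orientation: [3.14, -0.299, 1.391]
ft_force: [0.2, -0.1, -0.0]
opening: 0.0682
grip_force: 0.0
```

View pics/c5.png

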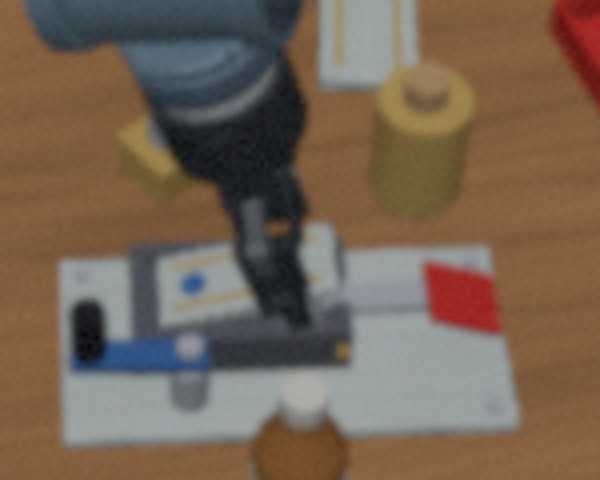

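The near finger (tip at crop 297,318) stands beside the plate's long edge, short of the raised end at about 338. I'll close now.

```bash
python3 -m pendant '[[0,0,0,0,0,0],[0,0,0,0,0,0],[0,0,0,0,0,0],[0,0,0,0,0,0]]' 0.3 60
python3 -m pendant '[[0,0,0,0,0,0],[0,0,0,0,0,0]]'
python3 -m pendant '[[0,0,0.006,0,0,0],[0,0,0.01,0,0,0],[0,0,0.015,0,0,0],[0,0,0.02,0,0,0],[0,0,0.02,0,0,0]]'
```

```text
t: 11.35
tcp_pos: [0.5773, 0.0362, 0.0519]
orientation: [3.14, -0.299, 1.39]
ft_force: [-1.2, -2.6, 5.8]
opening: 0.0444
grip_force: 60.4
t: 11.55
tcp_pos: [0.5773, 0.0361, 0.0518]
orientation: [3.14, -0.298, 1.39]
ft_force: [-1.9, -1.8, 6.2]
opening: 0.044
grip_force: 60.4
t: 12.05
tcp_pos: [0.5764, 0.0368, 0.1234]
orientation: [3.141, -0.299, 1.39]
ft_force: [-0.6, -0.0, -1.1]
opening: 0.0444
grip_force: 61.4
```

The plate is gripped (44.4 mm opening, 61 N). I'll raise it, level it and carry it over the blue tray.

```bash
python3 -m pendant '[[0,0,0.025,0,0,0],[0,0,0.02,-0.098,0.018,0],[0,0,0.02,-0.098,0.018,0],[0,0,0,-0.098,0.018,-0.03],[0,0,0,0,0,0]]'
python3 -m pendant '[[-0.0097,-0.036,0,0,0,0],[-0.0097,-0.0363,0,0,0,0],[-0.0097,-0.0363,0,0,0,0],[-0.0097,-0.0363,0,0,0,0],[-0.0097,-0.0363,0,0,0,0]]'
python3 -m pendant '[[-0.0097,-0.036,0,0,0,0],[-0.0097,-0.0363,0,0,0,0],[-0.0097,-0.0363,0,0,0,0],[-0.0097,-0.0363,0,0,0,0],[-0.0097,-0.0363,0,0,0,0]]'
python3 -m pendant '[[0,0,-0.03,0,0,0],[0,0,-0.03,0,0,0],[0,0,-0.02,0,0,0],[0,0,0,0,0,0],[0,0,0,0,0,0]]'
python3 - <<'E'
from h import *
f=grab('scene'); g=grab('top')
a=cv2.resize(f['pixels'][200:330,90:250,::-1],None,fx=2.4,fy=2.4,interpolation=cv2.INTER_CUBIC)
b=cv2.resize(g['pixels'][200:330,400:560,::-1],None,fx=2.4,fy=2.4,interpolation=cv2.INTER_CUBIC)
cv2.imwrite('pics/c6.png',np.hstack([a,b])); print(arm.get_state()['orientation'])
E
```

```text
t: 12.55
tcp_pos: [0.5772, 0.0386, 0.1891]
orientation: [3.137, -0.001, 1.363]
ft_force: [0.1, 0.1, -1.5]
opening: 0.0441
grip_force: 61.5
t: 13.05
tcp_pos: [0.5267, -0.1459, 0.1865]
orientation: [3.141, -0.003, 1.36]
ft_force: [0.7, -0.2, -1.1]
opening: 0.044
grip_force: 61.4
t: 13.55
tcp_pos: [0.4782, -0.327, 0.1865]
orientation: [3.14, -0.003, 1.36]
ft_force: [2.0, -0.6, -0.8]
opening: 0.0442
grip_force: 61.4
t: 14.05
tcp_pos: [0.4791, -0.3258, 0.107]
orientation: [3.14, -0.001, 1.359]
ft_force: [-0.1, -0.9, -0.6]
opening: 0.044
grip_force: 61.4
[3.13765891e+00 8.59083220e-04 1.35976335e+00]
```

View pics/c6.png

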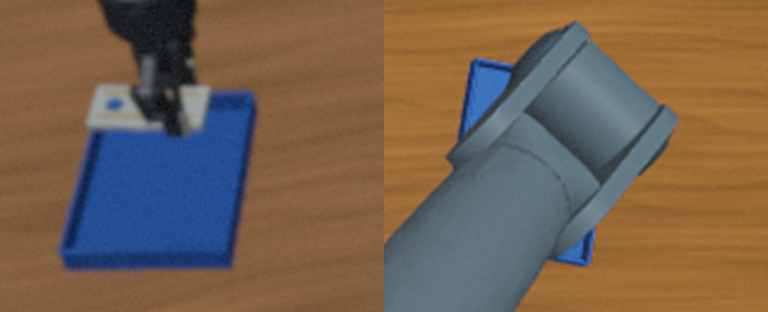

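Run:
```python
from h import *
f=grab('scene')
P=[onz(f,90+u/2.4,200+v/2.4,.123)[:2] for u,v in((100,85),(210,87),(200,131),(90,128))]
print(np.round(P,4),np.mean(P,0),[np.linalg.norm(P[i]-P[i-1]).round(3) for i in range(4)])
```

```text
[[ 0.4414 -0.3927]
 [ 0.4656 -0.2971]
 [ 0.5153 -0.3089]
 [ 0.4907 -0.4017]] [ 0.4782453 -0.3501103] [np.float64(0.05), np.float64(0.099), np.float64(0.051), np.float64(0.096)]
```

The plate is level and face up over the tray, centred at ≈ (0.478, -0.350) against a tray centre of (0.472, -0.358), which is inside the walls. I'll shift it slightly and lower it.

```bash
python3 -m pendant '[[-0.003,-0.003,-0.03,0,0,0],[-0.002,-0.003,-0.025,0,0,0],[0,0,-0.02,0,0,0],[0,0,-0.01,0,0,0],[0,0,0,0,0,0]]'
python3 -m pendant '[[0,0,-0.004,0,0,0],[0,0,-0.004,0,0,0],[0,0,0,0,0,0]]'
python3 -m pendant '[[0,0,-0.003,0,0,0],[0,0,0,0,0,0]]'
python3 -m pendant '[[0,0,-0.002,0,0,0],[0,0,0,0,0,0]]'
```

```text
t: 14.7
tcp_pos: [0.4743, -0.3313, 0.0214]
orientation: [3.141, -0.001, 1.36]
ft_force: [-0.1, 0.6, -0.5]
opening: 0.044
grip_force: 61.5
t: 15.0
tcp_pos: [0.4747, -0.3319, 0.0143]
orientation: [3.14, 0.0, 1.36]
ft_force: [-0.5, -0.2, -0.5]
opening: 0.0441
grip_force: 61.5
t: 15.2
tcp_pos: [0.4745, -0.3317, 0.0108]
orientation: [3.14, -0.0, 1.36]
ft_force: [-0.0, -0.4, -0.2]
opening: 0.0439
grip_force: 61.5
t: 15.4
tcp_pos: [0.4744, -0.3316, 0.0087]
orientation: [3.14, -0.0, 1.36]
ft_force: [0.3, 0.1, -0.8]
opening: 0.0445
grip_force: 61.5
```

```bash
python3 -m pendant '[[0,0,-0.002,0,0,0],[0,0,0,0,0,0]]'
python3 -m pendant '[[0,0,-0.002,0,0,0],[0,0,0,0,0,0]]'
python3 -m pendant '[[0,0,-0.0015,0,0,0],[0,0,0,0,0,0]]'
```

```text
t: 15.6
tcp_pos: [0.4744, -0.3316, 0.0066]
orientation: [3.141, -0.0, 1.36]
ft_force: [0.6, 0.5, -1.2]
opening: 0.0444
grip_force: 61.5
t: 15.8
tcp_pos: [0.4744, -0.3316, 0.0046]
orientation: [3.141, -0.0, 1.36]
ft_force: [0.6, -0.4, -1.0]
opening: 0.0444
grip_force: 61.5
t: 16.0
tcp_pos: [0.4744, -0.3316, 0.0032]
orientation: [3.14, -0.0, 1.36]
ft_force: [0.2, -0.2, -0.4]
opening: 0.0443
grip_force: 61.5
```

```bash
python3 -m pendant '[[0,0,-0.0015,0,0,0],[0,0,0,0,0,0]]'
python3 -m pendant '[[0,0,-0.0015,0,0,0],[0,0,0,0,0,0]]'
```

```text
t: 16.2
tcp_pos: [0.4747, -0.3319, 0.0022]
orientation: [3.14, 0.0, 1.36]
ft_force: [0.2, 0.2, 2.3]
opening: 0.0443
grip_force: 62.9
t: 16.4
tcp_pos: [0.4747, -0.3319, 0.0021]
orientation: [3.141, -0.0, 1.36]
ft_force: [-5.3, 4.3, 13.3]
opening: 0.044
grip_force: 68.8
```

Contact at TCP z ≈ 0.002. I'll ease off, release and rise.

```bash
python3 -m pendant '[[0,0,0.0015,0,0,0],[0,0,0,0,0,0]]'
python3 -m pendant '[[0,0,0,0,0,0],[0,0,0,0,0,0],[0,0,0,0,0,0],[0,0,0,0,0,0]]' 0.75
python3 -m pendant '[[0,0,0.01,0,0,0],[0,0,0.02,0,0,0],[0,0,0.04,0,0,0],[0,0,0.045,0,0,0],[0,0,0.045,0,0,0]]'
python3 -m pendant '[[0,0.045,0.02,0,0,0],[0,0.045,0,0,0,0],[0,0.045,0,0,0,0],[0,0.045,0,0,0,0],[0,0.045,0,0,0,0]]'
python3 -m pendant '[[0,0,0,0,0,0],[0,0,0,0,0,0],[0,0,0,0,0,0]]'
python3 - <<'E'
from h import *
f=grab('scene'); g=grab('top')
cv2.imwrite('pics/c7.png',np.hstack([cv2.resize(f['pixels'][200:360,100:420,::-1],(400,300)) if 0 else cv2.resize(f['pixels'][190:350,100:420,::-1],(400,200)),cv2.resize(g['pixels'][150:350,220:540,::-1],(400,250))[:200]]))
im=g['pixels'];hsv=cv2.cvtColor(im,cv2.COLOR_RGB2HSV);m=((hsv[...,1]<60)&(hsv[...,2]>130)).astype(np.uint8)
m[:, :425]=0;m[:, 500:]=0;m[:220]=0;m[315:]=0
cs,_=cv2.findContours(m,0,1)
if cs:
    c=max(cs,key=cv2.contourArea); p=np.array([onz(g,*q,.012)[:2] for q in c.reshape(-1,2)],np.float32); print(cv2.minAreaRect(p))
for n,z,tp in (('foil',.1,(.491,.13)),('cl',.125,(.7,.004)),('die',.07,(.44,-.008))): print(n,proj(g,(*tp,z)))
E
```

```text
t: 16.6
tcp_pos: [0.4747, -0.332, 0.0022]
orientation: [3.139, 0.001, 1.36]
ft_force: [0.4, 0.3, 4.0]
opening: 0.0439
grip_force: 63.8
t: 17.0
tcp_pos: [0.4744, -0.3317, 0.0017]
orientation: [3.14, -0.0, 1.36]
ft_force: [0.0, 0.6, -0.4]
opening: 0.064
grip_force: 0.0
t: 17.5
tcp_pos: [0.4743, -0.3315, 0.1641]
orientation: [3.14, -0.0, 1.36]
ft_force: [0.1, -1.3, -0.2]
opening: 0.064
grip_force: 0.0
t: 18.0
tcp_pos: [0.4743, -0.1051, 0.1828]
orientation: [3.139, 0.0, 1.359]
ft_force: [0.1, 0.3, 0.7]
opening: 0.0644
grip_force: 0.0
t: 18.3
tcp_pos: [0.4748, -0.1076, 0.1825]
orientation: [3.139, 0.001, 1.359]
ft_force: [-1.2, 0.4, 1.0]
opening: 0.0638
grip_force: 0.0
((0.46963822841644287, -0.35798728466033936), (0.10083284974098206, 0.04658283293247223), 76.64213562011719)
foil (np.float64(260.14747725049716), np.float64(258.11311981597925))
cl (np.float64(312.8241239026994), np.float64(168.08702473235468))
die (np.float64(319.1307951744358), np.float64(280.1709875210159))
```

View pics/c7.png

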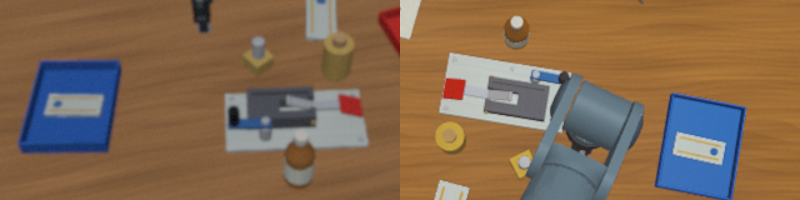

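The plate lies flat and face up, centred in the blue tray, and measures 100.8 x 46.6 mm at floor level. The clamp is open, and the foil roll, bottle and die stand where they were. The arm is clear of everything.

```bash
python3 -c "
from station import arm
print(arm.job_done())"
```

```text
the job is handed in; nothing more can be done
None
```

The job is handed in, with no verdict returned: the smaller plate was lowered in the gripper and lies flat and face up in the blue tray, the clamp is open, and the foil roll, bottle and die are still standing in place.

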